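# Power up the repair bench's test chain, key by key

### The arm

A 6-joint arm with a two-finger parallel gripper is mounted at the origin on the work surface. World frame = base frame: x ahead of the robot, y to its left, z up, the work surface at z = 0. Lengths are in mm, angles in rad, forces in N, time in s.
With the tool pointing down it reaches from about 275 to 750 mm from the base axis. Payload 10.2 kg.
Tool frame: the origin (TCP) lies midway between the tips of the shut fingers; the grasp point (between the pads) lies 19 mm behind it; z points along the fingers, y is the line along which they close (so a half turn about z gives the same grasp; the last joint's range is limited). The gripper opens to 85 mm and grips with 20 to 120 N. Pads are 22 mm wide; open, the fingers measure 114 mm over their backs; the gripper's body (76 mm by 85 mm) begins 54 mm behind the grasp point. The pads swing forward as they close: fully open they stand 13 mm farther back than shut.
Start: joints at [1.021, 0.313, 1.498, -0, 1.331, -0.223], TCP at [168.545, 497.216, 231.294] pointing down, gripper open.
Joint ranges: [-2.94, 2.94], [-0.97, 2.17], [0.19, 2.56], [-1.23, 4.37], [0.02, 3.11], [-2.88, 2.88]. Speed limits (rad/s): [2.39, 2.39, 3.01, 3.14, 3.14, 3.14].

### API

Orientations are given as a unit quaternion [w, x, y, z].
In Python, from rig import ctrl gives the robot as it stands.
- The arm moves only by the tool arm_command, never from a script. Its argument "increments" is a list of rows, each an object with "dr": the turn, a rotation vector about the tool's x, y, z in units of pi/4 rad (1.0 is pi/4 rad), a list of three; "offset": the shift along the tool's x, y, z in units of 120 mm (1.0 is 120 mm), a list of three; "hand": the opening, from -1 (shut) to 1 (fully open). A call has 1 to 8 rows; each row shifts and turns the commanded pose from where the row before left it, along the tool's axes as they then stand; what a row does not reach is not made up. A row lasts 1/10 s, in which the tool goes at most 50 mm and 8.59 degrees, less where a joint would pass 70% of its speed; a pose out of reach is approached as far as the arm can. A call with a number of a shift or a turn outside -1 to 1 is refused whole. A call with a gripper value outside its range is refused whole. The fingers move at their own pace and stop on an object; "grip_force" is the grip in N (left out, the last holds). Time passes only in rows, so rows that do not move let the fingers close. It gives the time, the measured TCP pose, the force, the opening and the grip force at its end, in the units of the state.
- ctrl.sense(): the state, without advancing time (a new reading comes with each control period).
- ctrl.capture(name): name is "scene" or "top"; returns the picture (420x560x3 uint8, red, green, blue); there is no depth.
- ctrl.camera_info(name): a dict with "K" (3x3 intrinsics, pixels), "R" (3x3) and "t" (3): a world point X has camera coordinates R X + t. Camera axes: x right, y down, z forward; pixel columns grow to the right and rows downward; lengths in mm; the calibration is good to about 2 mm. A picture is of the moment at which its call begins. camera_info takes no time and is no camera call.
- ctrl.finish_job(): hands the job in; it is judged then, once.
The state is a dict: "time_s": time; "joints": joint angles; "dq": joint speeds; "tau": joint torques, N m; "eef_pos": TCP position; "ee_rot": TCP orientation; "force": force on the tool from outside, world axes, zero at the start; "wrist_torque": the same for the moment, N m; "grip_width": opening from 0.0 (shut) to 1.0 (fully open); "grip_force": force on a finger pad.
Only numpy, scipy, OpenCV 4.12 (cv2) and the standard library are available. Lean on these libraries where they do the work, as an engineer would, in place of code of your own. Each camera call takes 0.05 s, during which the arm holds its last target. There are 200 camera calls.

### The job

Switch on the test chain for the repaired radio by pressing its keys with a fingertip, each fully down and lightly: first the red key on the power strip, then the yellow key on the power supply, then the blue key on the radio. The keys stay down by themselves; leave the black and white keys up, do not lift or shift the units, and leave everything else on the bench where it is.

Things in the scene. Friction and masses are not known exactly. Their poses are not given: they have to be found in the camera images.
- strip: white power strip, loose on the table, 220 x 62 x 42 mm (x, y, z), three round sockets on top; origin at the centre of its underside, x along its length. Its red key is 80 mm to -x of the origin on top
- strip_key (a joint): latch travel of the red key of the power strip, m: 0 = up (off), 0.008 = fully down (on), where it stops. The latch has no return spring: friction of about 2.5 N holds it wherever it is left
- strip_key_top (a point): centre of the flat top of the red round key cap (28 mm across); 58 mm above the table and 16 mm above the unit's top when up, 8 mm lower when left fully down. The cap rides on its latch with a soft spring of 3 N per mm: it gives about 1 mm, then the latch slides down its 8 mm, then the cap gives on while the force rises 3 N per mm
- supply: grey bench power supply, loose, 140 x 130 x 70 mm, display on its front (-x) side; origin at the centre of its underside. On top: yellow on-key at x -35, y +32 mm and black output key at x -35, y -32 mm
- supply_key (a joint): latch travel of the yellow key of the power supply, m: 0 = up (off), 0.008 = fully down (on), where it stops. The latch has no return spring: friction of about 2.5 N holds it wherever it is left
- supply_key_top (a point): centre of the flat top of the yellow round key cap (28 mm across); 86 mm above the table and 16 mm above the unit's top when up, 8 mm lower when left fully down. The cap rides on its latch with a soft spring of 3 N per mm: it gives about 1 mm, then the latch slides down its 8 mm, then the cap gives on while the force rises 3 N per mm
- output_key (a joint): latch travel of the black key of the power supply (leave it up), m: 0 = up (off), 0.008 = fully down (on), where it stops. The latch has no return spring: friction of about 2.5 N holds it wherever it is left
- output_key_top (a point): centre of the flat top of the black round key cap (28 mm across); 86 mm above the table and 16 mm above the unit's top when up, 8 mm lower when left fully down. The cap rides on its latch with a soft spring of 3 N per mm: it gives about 1 mm, then the latch slides down its 8 mm, then the cap gives on while the force rises 3 N per mm
- radio: repaired radio lying on its back, loose, wooden case 120 x 150 x 50 mm, grey face with a round black speaker up, steel carrying bar 22 mm off its +x side; origin at the centre of its underside. On top: blue on-key at x -30, y +45 mm and white band key at x -30, y -25 mm
- radio_key (a joint): latch travel of the blue key of the radio, m: 0 = up (off), 0.008 = fully down (on), where it stops. The latch has no return spring: friction of about 2.5 N holds it wherever it is left
- radio_key_top (a point): centre of the flat top of the blue round key cap (28 mm across); 66 mm above the table and 16 mm above the unit's top when up, 8 mm lower when left fully down. The cap rides on its latch with a soft spring of 3 N per mm: it gives about 1 mm, then the latch slides down its 8 mm, then the cap gives on while the force rises 3 N per mm
- band_key (a joint): latch travel of the white key of the radio (leave it up), m: 0 = up (off), 0.008 = fully down (on), where it stops. The latch has no return spring: friction of about 2.5 N holds it wherever it is left
- band_key_top (a point): centre of the flat top of the white round key cap (28 mm across); 66 mm above the table and 16 mm above the unit's top when up, 8 mm lower when left fully down. The cap rides on its latch with a soft spring of 3 N per mm: it gives about 1 mm, then the latch slides down its 8 mm, then the cap gives on while the force rises 3 N per mm
- mug: white mug, 80 mm wide, 90 mm high, handle at +y; origin at the centre of its underside
- drill_shell: opened black drill half-shell lying flat, 160 x 75 x 35 mm with a handle 45 mm wide that reaches to y -139 mm and a chuck and bit that reach to x +173 mm; origin under the centre of the barrel
- motor: small copper motor on a steel foot, 60 mm long, 46 mm high, shaft to x +60 mm; origin at the centre of its underside
- screwdriver: screwdriver with an orange handle, 170 mm long, lying along its x, about 30 mm high; origin under it
- screw_tray: open aluminium tray, 110 x 150 x 25 mm; origin at the centre of its underside
- fuse_jar: clear jar with a green lid, 32 mm wide, 45 mm high, standing on the rear half of the power supply, its top 115 mm above the table; origin at the centre of its underside
- wrench: steel wrench lying flat along its x, under 200 mm long; origin under it
There are look-alikes about, which are no part of the job. Leave any orange or pink look-alike of the radio alone.

How it is judged:
By the outcome, as a careful person would: the job done as asked, in the order asked, and still so for the second after the job is handed in, with the robot touching nothing.
It also fails if it takes over 48 s, if anything falls off the work surface, if the arm or the gripper's body presses on something with over 40 N, if the wrist force passes 120 N, or if a joint passes its speed limit or range.

## Working session

There is one attempt and no reset: what is moved stays moved. The work goes in short steps, Python scripts to look and compute and a tool call to move; the robot and the scene stay as the last step left them, time stands still between calls to the robot, and variables do not carry over. Pictures are saved under pics/ and viewed, at most 10 in all, crops included, and the job is handed in when it is done.

Besides the shell and the picture viewer there is one more tool, called in YAML: its name, and indented under it one key for each argument. arm_command: Moves the arm, as the interface text tells. Shifts and turns lie within -1 to 1; 1 stands for 120 mm of shift or pi/4 rad of turn. Its arguments: {"type":"object","properties":{"increments":{"type":"array"},"grip_force":{"type":"number"}},"required":["increments"]}

```bash
mkdir -p pics
cat > h.py <<'E'
import numpy as np,cv2
from rig import ctrl
def ray(cam,uv):
    i=ctrl.camera_info(cam);K,R,t=[np.array(i[k],float) for k in("K","R","t")]
    return -R.T@t, R.T@np.linalg.inv(K)@np.array([uv[0],uv[1],1.])
def onz(cam,uv,z):
    c,d=ray(cam,uv);return c+d*(z-c[2])/d[2]
def two(uv1,uv2):
    c1,d1=ray("top",uv1);c2,d2=ray("scene",uv2)
    s=np.linalg.lstsq(np.c_[d1,-d2],c2-c1,rcond=None)[0]
    a,b=c1+d1*s[0],c2+d2*s[1];return (a+b)/2,np.linalg.norm(a-b)
def proj(cam,X):
    i=ctrl.camera_info(cam);p=np.array(i["K"])@(np.array(i["R"])@X+np.array(i["t"]));return p[:2]/p[2]
E
python3 - <<'E'
from h import *
for n in("top","scene"):
    im=ctrl.capture(n);cv2.imwrite(f"pics/{n}0.png",im[:,:,::-1])
    print(n,ray(n,(280,210)))
s=ctrl.sense();print(s)
E
```

```text
top (array([ 344.32026886,  -45.72896407, 1710.58711708]), array([ 0.11375642, -0.00179055, -0.99364201]))
scene (array([1530.45702268,  270.33586593, 1583.52306361]), array([-0.53077333, -0.17507165, -0.82927682]))
{'time_s': 0.1, 'joints': array([ 1.02059312e+00,  3.13420019e-01,  1.49833965e+00,  2.76810091e-05,
        1.33102705e+00, -2.23425130e-01]), 'dq': array([-0.00044999,  0.00074398, -0.00344763,  0.00123272, -0.00020939,
       -0.00160481]), 'tau': array([ 2.97994229e-03, -4.12900436e+01, -2.60140836e+01, -1.40398720e-04,
        3.07035181e-03, -5.87080217e-05]), 'eef_pos': array([168.41754549, 497.01418   , 230.78709904]), 'ee_rot': array([-2.37673891e-04,  1.62666258e-01,  9.86680968e-01, -5.47850055e-04]), 'force': array([-0.71911434,  0.07643445,  0.23395212]), 'wrist_torque': array([-0.03924687, -0.00469293,  0.0040698 ]), 'grip_force': 0.0, 'grip_width': 0.9962554698657329}
```

View pics/top0.png

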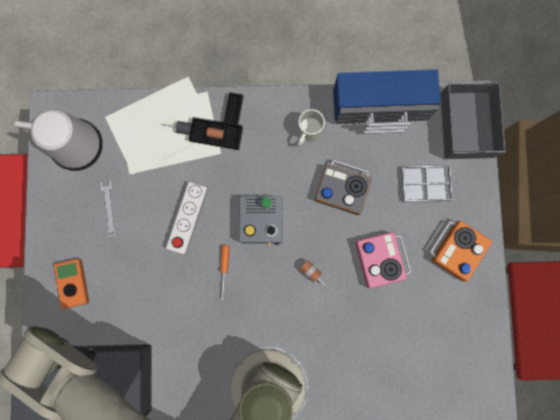

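View pics/scene0.png

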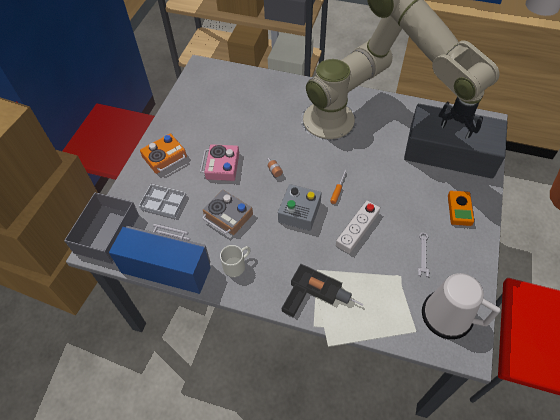

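Top view: red key at (177,242) on the white strip and yellow at (250,230) on the grey supply. Blue keys that could be mistaken for one another are brown radio (327,193), pink (369,248) and orange (465,268); I choose the brown one. The only red key candidate is on the strip. Yellow is at (250,230), with black beside it at (272,230). In the scene view: red (371,207), yellow (311,196), blue (241,208).

```bash
cat > m.py <<'E'
from h import *
G={"red":((177,242),(371,207),58),"yellow":((250,230),(311,196),86),"blue":((327,193),(241,208),66)}
def mask(hsv,k):
    r={"red":[(0,8),(172,180)],"yellow":[(18,32)],"blue":[(105,125)]}[k]
    return sum(cv2.inRange(hsv,(a,130,70),(b,255,255)) for a,b in r)
def cen(im,k,g):
    m=mask(cv2.cvtColor(im,cv2.COLOR_RGB2HSV),k);n,l,s,c=cv2.connectedComponentsWithStats(m)
    ok=[i for i in range(1,n) if s[i,4]>15]
    i=min(ok,key=lambda i:np.hypot(*(c[i]-g)));return c[i],s[i]
def measure(ks=G):
    a,b=ctrl.capture("top"),ctrl.capture("scene")
    for k in ks:
        gt,gs,z=G[k];u,su=cen(a,k,gt);v,sv=cen(b,k,gs)
        X,e=two(u,v);print(k,u.round(1),su[2:],v.round(1),sv[2:],"X",X.round(1),"gap",round(e,1),"top@z",onz("top",u,z-1)[:2].round(1),"scene@z",onz("scene",v,z-1)[:2].round(1))
    return a,b
E
python3 - <<'E'
from m import *
a,b=measure()
c=cv2.resize(a[150:270,150:380],None,fx=3.4,fy=3.4,interpolation=cv2.INTER_CUBIC);cv2.imwrite("pics/crop.png",c[:,:,::-1])
E
```

```text
red [177.  241.9] [ 9  9 68] [369.7 207. ] [ 8  7 45] X [445.1 265.4  53.2] gap 1.1 top@z [444.8 265.2] scene@z [448.  264.9]
yellow [249.3 229.9] [10  9 66] [310.3 195. ] [ 8  7 42] X [473.6  43.6  82.6] gap 2.1 top@z [473.2  44.5] scene@z [475.6  43. ]
blue [326.6 192.4] [10 10 71] [240.9 206.7] [ 7  7 40] X [ 583.4 -193.5   63.1] gap 2.3 top@z [ 582.8 -192.2] scene@z [ 584.8 -194. ]
```

View pics/crop.png

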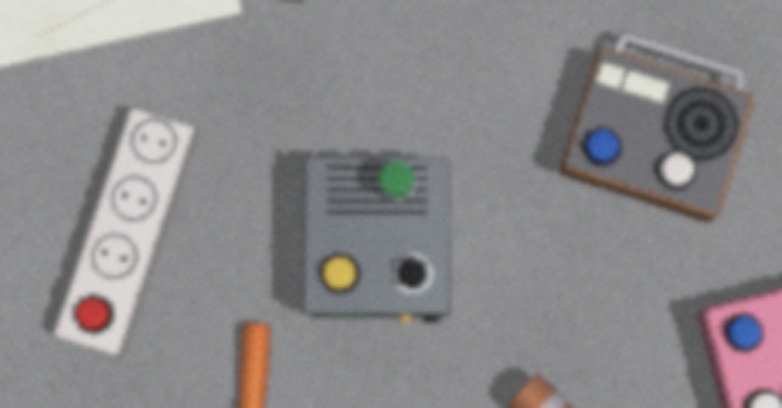

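The crop confirms it: a wooden radio with a grey face and steel bar, its blue key at the left and white key beside it. Moving above the red key at (446,265), fingers shut.

arm_command:
  increments:
    - {"dr":[0,0,0],"offset":[-0.35,-0.136,0],"hand":-1}
    - {"dr":[0,0,0],"offset":[-0.35,-0.136,0],"hand":-1}
    - {"dr":[0,0,0],"offset":[-0.35,-0.136,0],"hand":-1}
    - {"dr":[0,0,0],"offset":[-0.35,-0.136,0],"hand":-1}
    - {"dr":[0,0,0],"offset":[-0.35,-0.136,0],"hand":-1}
    - {"dr":[0,0,0],"offset":[-0.35,-0.136,0.1],"hand":-1}
    - {"dr":[0,0,0],"offset":[-0.35,-0.136,0.1],"hand":-1}
    - {"dr":[0,0,0],"offset":[-0.35,-0.136,0.1],"hand":-1}

```text
time_s: 1.0
eef_pos: [446.0, 264.2, 194.9]
ee_rot: [0.0, 0.163, 0.987, 0.0]
force: [0.7, 0.4, 0.3]
grip_width: -0.004
grip_force: 0.0
```

```bash
cat > go.py <<'E'
import sys
from h import *
from scipy.spatial.transform import Rotation as Ro
t=np.array([float(v) for v in sys.argv[1:4]]);s=ctrl.sense();R=Ro.from_quat(np.roll(s["ee_rot"],-1)).as_matrix()
print("t",round(s["time_s"],2),"pos",s["eef_pos"].round(1),"F",s["force"].round(1),"w",round(s["grip_width"],2),"tool z",R[:,2].round(3),"need offset units",(R.T@(t-s["eef_pos"])/120).round(3))
E
python3 go.py 446 265 80
```

```text
t 1.0 pos [446.  264.2 194.9] F [0.7 0.4 0.3] w -0.0 tool z [ 0.  0. -1.] need offset units [0.002 0.006 0.957]
```

arm_command:
  increments:
    - {"dr":[0,0,0],"offset":[0,0.006,0.35],"hand":-1}
    - {"dr":[0,0,0],"offset":[0,0,0.35],"hand":-1}
    - {"dr":[0,0,0],"offset":[0,0,0.25],"hand":-1}
    - {"dr":[0,0,0],"offset":[0,0,0.1],"hand":-1}
    - {"dr":[0,0,0],"offset":[0,0,0.04],"hand":-1}
    - {"dr":[0,0,0],"offset":[0,0,0],"hand":-1}
    - {"dr":[0,0,0],"offset":[0,0,0],"hand":-1}

```text
time_s: 1.7
eef_pos: [445.8, 266.7, 65.9]
ee_rot: [0.001, 0.163, 0.987, 0.001]
force: [0.6, -0.3, -0.2]
grip_width: -0.0
grip_force: 0.0
```

arm_command:
  increments:
    - {"dr":[0,0,0],"offset":[0,0,0.02],"hand":-1}
    - {"dr":[0,0,0],"offset":[0,0,0.02],"hand":-1}
    - {"dr":[0,0,0],"offset":[0,0,0.02],"hand":-1}
    - {"dr":[0,0,0],"offset":[0,0,0.02],"hand":-1}
    - {"dr":[0,0,0],"offset":[0,0,0.02],"hand":-1}
    - {"dr":[0,0,0],"offset":[0,0,0],"hand":-1}
    - {"dr":[0,0,0],"offset":[0,0,0],"hand":-1}

```text
time_s: 2.4
eef_pos: [445.2, 266.4, 52.5]
ee_rot: [0.0, 0.163, 0.987, 0.0]
force: [-0.8, 0.2, 0.8]
grip_width: -0.003
grip_force: 0.5
```

arm_command:
  increments:
    - {"dr":[0,0,0],"offset":[0,0,0.01],"hand":-1}
    - {"dr":[0,0,0],"offset":[0,0,0.01],"hand":-1}
    - {"dr":[0,0,0],"offset":[0,0,0],"hand":-1}

```text
time_s: 2.7
eef_pos: [445.2, 266.4, 50.0]
ee_rot: [0.0, 0.163, 0.987, 0.0]
force: [0.6, 0.8, 2.4]
grip_width: 0.002
grip_force: 0.9
```

arm_command:
  increments:
    - {"dr":[0,0,0],"offset":[0,0,0.01],"hand":-1}
    - {"dr":[0,0,0],"offset":[0,0,0],"hand":-1}

```text
time_s: 2.9
eef_pos: [445.2, 266.4, 48.9]
ee_rot: [0.0, 0.163, 0.987, 0.0]
force: [-0.3, 0.0, 2.6]
grip_width: -0.001
grip_force: 1.6
```

arm_command:
  increments:
    - {"dr":[0,0,0],"offset":[0,0,0.01],"hand":-1}
    - {"dr":[0,0,0],"offset":[0,0,0],"hand":-1}

```text
time_s: 3.1
eef_pos: [445.2, 266.5, 47.9]
ee_rot: [0.0, 0.163, 0.987, 0.0]
force: [-0.2, -0.1, 5.9]
grip_width: 0.002
grip_force: 3.1
```

arm_command:
  increments:
    - {"dr":[0,0,0],"offset":[0,0,0.005],"hand":-1}
    - {"dr":[0,0,0],"offset":[0,0,0],"hand":-1}
    - {"dr":[0,0,0],"offset":[0,0,0],"hand":-1}

```text
time_s: 3.4
eef_pos: [445.2, 266.5, 47.5]
ee_rot: [0.0, 0.163, 0.987, 0.0]
force: [0.2, -0.2, 7.4]
grip_width: -0.002
grip_force: 3.7
```

arm_command:
  increments:
    - {"dr":[0,0,0],"offset":[0,0,-0.06],"hand":-1}
    - {"dr":[0,0,0],"offset":[0,0,-0.2],"hand":-1}
    - {"dr":[0,0,0],"offset":[0,0,-0.3],"hand":-1}
    - {"dr":[0,0,0],"offset":[0,0,-0.3],"hand":-1}
    - {"dr":[0,0,0],"offset":[0,0,0],"hand":-1}

```text
time_s: 3.9
eef_pos: [446.7, 267.0, 154.6]
ee_rot: [0.003, 0.163, 0.987, 0.002]
force: [-0.1, 0.5, 0.1]
grip_width: 0.001
grip_force: 0.0
```

```bash
python3 go.py 474.5 44 150
```

```text
t 3.9 pos [446.7 267.  154.6] F [-0.1  0.5  0.1] w 0.0 tool z [ 0.007  0.002 -1.   ] need offset units [-0.815 -1.686  0.036]
```

arm_command:
  increments:
    - {"dr":[0,0,0],"offset":[-0.135,-0.28,0],"hand":-1}
    - {"dr":[0,0,0],"offset":[-0.135,-0.28,0],"hand":-1}
    - {"dr":[0,0,0],"offset":[-0.135,-0.28,0],"hand":-1}
    - {"dr":[0,0,0],"offset":[-0.135,-0.28,0],"hand":-1}
    - {"dr":[0,0,0],"offset":[-0.135,-0.28,0],"hand":-1}
    - {"dr":[0,0,0],"offset":[-0.135,-0.28,0],"hand":-1}
    - {"dr":[0,0,0],"offset":[0,0,0],"hand":-1}
    - {"dr":[0,0,0],"offset":[0,0,0],"hand":-1}

```text
time_s: 4.7
eef_pos: [472.0, 44.0, 149.7]
ee_rot: [-0.001, 0.163, 0.987, 0.0]
force: [0.6, -0.3, -0.2]
grip_width: -0.002
grip_force: 0.0
```

```bash
python3 go.py 474.5 44 94
python3 - <<'E'
from m import *
a,b=measure(["red"])
E
```

```text
t 4.7 pos [472.   44.  149.7] F [ 0.6 -0.3 -0.2] w -0.0 tool z [-0.002  0.    -1.   ] need offset units [-0.02   0.007  0.464]
red [177.2 242. ] [ 9  9 65] [369.7 207.7] [ 8  7 39] X [445.2 265.7  48.7] gap 0.7 top@z [444.6 264.6] scene@z [451.2 265.4]
```

Red is down: the force rose past the stop and the cap dropped in the view. Next is yellow.

arm_command:
  increments:
    - {"dr":[0,0,0],"offset":[-0.02,0.007,0.2],"hand":-1}
    - {"dr":[0,0,0],"offset":[0,0,0.15],"hand":-1}
    - {"dr":[0,0,0],"offset":[0,0,0.08],"hand":-1}
    - {"dr":[0,0,0],"offset":[0,0,0.03],"hand":-1}
    - {"dr":[0,0,0],"offset":[0,0,0],"hand":-1}
    - {"dr":[0,0,0],"offset":[0,0,0],"hand":-1}

```text
time_s: 5.4
eef_pos: [475.3, 44.4, 95.8]
ee_rot: [0.001, 0.163, 0.987, 0.0]
force: [0.0, -0.8, -0.2]
grip_width: 0.0
grip_force: 0.0
```

arm_command:
  increments:
    - {"dr":[0,0,0],"offset":[0,0,0.02],"hand":-1}
    - {"dr":[0,0,0],"offset":[0,0,0.02],"hand":-1}
    - {"dr":[0,0,0],"offset":[0,0,0.02],"hand":-1}
    - {"dr":[0,0,0],"offset":[0,0,0.02],"hand":-1}
    - {"dr":[0,0,0],"offset":[0,0,0.02],"hand":-1}
    - {"dr":[0,0,0],"offset":[0,0,0],"hand":-1}
    - {"dr":[0,0,0],"offset":[0,0,0],"hand":-1}

```text
time_s: 6.1
eef_pos: [475.0, 44.2, 83.1]
ee_rot: [-0.0, 0.163, 0.987, -0.0]
force: [-0.7, -0.6, 0.8]
grip_width: -0.004
grip_force: 0.5
```

arm_command:
  increments:
    - {"dr":[0,0,0],"offset":[0,0,0.015],"hand":-1}
    - {"dr":[0,0,0],"offset":[0,0,0.015],"hand":-1}
    - {"dr":[0,0,0],"offset":[0,0,0.015],"hand":-1}
    - {"dr":[0,0,0],"offset":[0,0,0],"hand":-1}
    - {"dr":[0,0,0],"offset":[0,0,0],"hand":-1}

```text
time_s: 6.6
eef_pos: [475.0, 44.3, 77.6]
ee_rot: [-0.0, 0.163, 0.987, -0.0]
force: [-0.3, -0.3, 0.3]
grip_width: 0.001
grip_force: 0.6
```

arm_command:
  increments:
    - {"dr":[0,0,0],"offset":[0,0,0.008],"hand":-1}
    - {"dr":[0,0,0],"offset":[0,0,0],"hand":-1}

```text
time_s: 6.8
eef_pos: [475.0, 44.3, 76.8]
ee_rot: [0.0, 0.163, 0.987, -0.0]
force: [-0.0, 0.4, 4.1]
grip_width: -0.002
grip_force: 1.8
```

arm_command:
  increments:
    - {"dr":[0,0,0],"offset":[0,0,0.01],"hand":-1}
    - {"dr":[0,0,0],"offset":[0,0,0],"hand":-1}
    - {"dr":[0,0,0],"offset":[0,0,0],"hand":-1}

```text
time_s: 7.1
eef_pos: [475.1, 44.3, 75.8]
ee_rot: [0.0, 0.163, 0.987, -0.0]
force: [-1.2, 0.4, 6.2]
grip_width: 0.003
grip_force: 3.2
```

Now 0.5 mm more as with the red key, then up.

arm_command:
  increments:
    - {"dr":[0,0,0],"offset":[0,0,0.005],"hand":-1}
    - {"dr":[0,0,0],"offset":[0,0,0],"hand":-1}
    - {"dr":[0,0,0],"offset":[0,0,0],"hand":-1}

```text
time_s: 7.4
eef_pos: [475.1, 44.3, 75.3]
ee_rot: [0.0, 0.163, 0.987, -0.0]
force: [-2.2, -0.8, 8.2]
grip_width: 0.0
grip_force: 3.9
```

arm_command:
  increments:
    - {"dr":[0,0,0],"offset":[0,0,-0.06],"hand":-1}
    - {"dr":[0,0,0],"offset":[0,0,-0.2],"hand":-1}
    - {"dr":[0,0,0],"offset":[0,0,-0.3],"hand":-1}
    - {"dr":[0,0,0],"offset":[0,0,-0.15],"hand":-1}
    - {"dr":[0,0,0],"offset":[0,0,0],"hand":-1}

```text
time_s: 7.9
eef_pos: [475.9, 44.2, 162.4]
ee_rot: [0.002, 0.163, 0.987, 0.0]
force: [0.3, -0.3, -0.5]
grip_width: 0.003
grip_force: 0.0
```

```bash
python3 go.py 584 -193 150
```

```text
t 7.9 pos [475.9  44.2 162.4] F [ 0.3 -0.3 -0.5] w 0.0 tool z [ 0.004 -0.001 -1.   ] need offset units [-1.487 -1.583  0.108]
```

arm_command:
  increments:
    - {"dr":[0,0,0],"offset":[-0.213,-0.226,0],"hand":-1}
    - {"dr":[0,0,0],"offset":[-0.213,-0.226,0],"hand":-1}
    - {"dr":[0,0,0],"offset":[-0.213,-0.226,0],"hand":-1}
    - {"dr":[0,0,0],"offset":[-0.213,-0.226,0],"hand":-1}
    - {"dr":[0,0,0],"offset":[-0.213,-0.226,0],"hand":-1}
    - {"dr":[0,0,0],"offset":[-0.213,-0.226,0],"hand":-1}
    - {"dr":[0,0,0],"offset":[-0.213,-0.226,0],"hand":-1}
    - {"dr":[0,0,0],"offset":[0,0,0],"hand":-1}

```text
time_s: 8.7
eef_pos: [583.7, -196.5, 158.0]
ee_rot: [-0.001, 0.164, 0.986, 0.0]
force: [-0.2, 0.3, -0.1]
grip_width: -0.001
grip_force: 0.0
```

arm_command:
  increments:
    - {"dr":[0,0,0],"offset":[0,0,0],"hand":-1}

```text
time_s: 8.8
eef_pos: [582.9, -192.9, 158.4]
ee_rot: [-0.001, 0.163, 0.987, 0.001]
force: [-0.4, 0.5, -0.3]
grip_width: -0.003
grip_force: 0.0
```

```bash
python3 go.py 584 -193 74
python3 - <<'E'
from m import *
a,b=measure(["red","yellow"])
E
```

```text
t 8.8 pos [ 582.9 -192.9  158.4] F [-0.4  0.5 -0.3] w -0.0 tool z [-0.002  0.002 -1.   ] need offset units [-0.011  0.002  0.704]
red [177.2 241.9] [ 9  9 64] [369.7 207.7] [ 8  7 39] X [445.3 265.8  49. ] gap 0.8 top@z [444.8 264.6] scene@z [451.2 265.4]
yellow [249.3 230. ] [ 9  9 63] [310.5 195.9] [ 8  7 42] X [473.7  44.   77.1] gap 1.6 top@z [472.9  44.3] scene@z [479.5  44.5]
```

Both are down and nothing has shifted. Next is the blue key.

arm_command:
  increments:
    - {"dr":[0,0,0],"offset":[-0.01,0,0.3],"hand":-1}
    - {"dr":[0,0,0],"offset":[0,0,0.25],"hand":-1}
    - {"dr":[0,0,0],"offset":[0,0,0.1],"hand":-1}
    - {"dr":[0,0,0],"offset":[0,0,0.05],"hand":-1}
    - {"dr":[0,0,0],"offset":[0,0,0],"hand":-1}
    - {"dr":[0,0,0],"offset":[0,0,0],"hand":-1}

```text
time_s: 9.5
eef_pos: [585.2, -193.5, 77.6]
ee_rot: [0.001, 0.163, 0.987, -0.0]
force: [0.9, -0.3, 0.5]
grip_width: 0.004
grip_force: 0.0
```

arm_command:
  increments:
    - {"dr":[0,0,0],"offset":[0,0,0.02],"hand":-1}
    - {"dr":[0,0,0],"offset":[0,0,0.02],"hand":-1}
    - {"dr":[0,0,0],"offset":[0,0,0.02],"hand":-1}
    - {"dr":[0,0,0],"offset":[0,0,0.02],"hand":-1}
    - {"dr":[0,0,0],"offset":[0,0,0.02],"hand":-1}
    - {"dr":[0,0,0],"offset":[0,0,0],"hand":-1}
    - {"dr":[0,0,0],"offset":[0,0,0],"hand":-1}

```text
time_s: 10.2
eef_pos: [584.6, -193.4, 64.2]
ee_rot: [-0.0, 0.163, 0.987, -0.0]
force: [-0.6, -0.2, 0.4]
grip_width: 0.002
grip_force: 0.4
```

Needs to reach about 57, then rise in force.

arm_command:
  increments:
    - {"dr":[0,0,0],"offset":[0,0,0.015],"hand":-1}
    - {"dr":[0,0,0],"offset":[0,0,0.015],"hand":-1}
    - {"dr":[0,0,0],"offset":[0,0,0.015],"hand":-1}
    - {"dr":[0,0,0],"offset":[0,0,0.008],"hand":-1}
    - {"dr":[0,0,0],"offset":[0,0,0],"hand":-1}
    - {"dr":[0,0,0],"offset":[0,0,0],"hand":-1}

```text
time_s: 10.8
eef_pos: [584.7, -193.4, 57.8]
ee_rot: [0.0, 0.163, 0.987, -0.0]
force: [0.5, -0.9, 0.8]
grip_width: 0.0
grip_force: 0.7
```

arm_command:
  increments:
    - {"dr":[0,0,0],"offset":[0,0,0.01],"hand":-1}
    - {"dr":[0,0,0],"offset":[0,0,0],"hand":-1}
    - {"dr":[0,0,0],"offset":[0,0,0],"hand":-1}

```text
time_s: 11.1
eef_pos: [584.7, -193.4, 56.8]
ee_rot: [0.0, 0.163, 0.987, -0.0]
force: [-0.4, 0.1, 3.4]
grip_width: 0.001
grip_force: 1.9
```

arm_command:
  increments:
    - {"dr":[0,0,0],"offset":[0,0,0.008],"hand":-1}
    - {"dr":[0,0,0],"offset":[0,0,0.005],"hand":-1}
    - {"dr":[0,0,0],"offset":[0,0,0],"hand":-1}
    - {"dr":[0,0,0],"offset":[0,0,0],"hand":-1}

```text
time_s: 11.5
eef_pos: [584.7, -193.4, 55.5]
ee_rot: [0.0, 0.163, 0.987, -0.0]
force: [-1.5, 0.6, 7.0]
grip_width: -0.006
grip_force: 3.7
```

arm_command:
  increments:
    - {"dr":[0,0,0],"offset":[0,0,-0.06],"hand":-1}
    - {"dr":[0,0,0],"offset":[0,0,-0.2],"hand":-1}
    - {"dr":[0,0,0],"offset":[0,0,-0.35],"hand":-1}
    - {"dr":[0,0,0],"offset":[0,0,-0.35],"hand":-1}
    - {"dr":[0,0,0],"offset":[0,0,-0.3],"hand":-1}
    - {"dr":[0,0,0],"offset":[0,0,-0.2],"hand":-1}
    - {"dr":[0,0,0],"offset":[0,0,0],"hand":-1}
    - {"dr":[0,0,0],"offset":[0,0,0],"hand":-1}

```text
time_s: 12.3
eef_pos: [584.4, -193.2, 229.6]
ee_rot: [-0.0, 0.163, 0.987, 0.0]
force: [0.7, -0.4, -1.3]
grip_width: -0.002
grip_force: 0.0
```

arm_command:
  increments:
    - {"dr":[0,0,0],"offset":[0.35,0,0],"hand":-1}
    - {"dr":[0,0,0],"offset":[0.35,0,0],"hand":-1}
    - {"dr":[0,0,0],"offset":[0.35,0,0],"hand":-1}
    - {"dr":[0,0,0],"offset":[0.3,0,0],"hand":-1}
    - {"dr":[0,0,0],"offset":[0,0,0],"hand":-1}
    - {"dr":[0,0,0],"offset":[0,0,0],"hand":-1}
    - {"dr":[0,0,0],"offset":[0,0,0],"hand":-1}

```text
time_s: 13.0
eef_pos: [431.6, -141.6, 229.6]
ee_rot: [-0.0, 0.163, 0.987, 0.0]
force: [1.0, -0.4, 0.4]
grip_width: 0.001
grip_force: 0.0
```

Run:
```python
from m import *
a,b=measure()
c=cv2.resize(b[150:270,190:400],None,fx=3.5,fy=3.5,interpolation=cv2.INTER_CUBIC);cv2.imwrite("pics/end.png",c[:,:,::-1])
print(ctrl.sense()["time_s"],ctrl.sense()["force"])
```

```text
red [177.2 242.1] [ 9  9 66] [369.7 207.8] [ 8  7 40] X [445.1 265.9  48.1] gap 1.0 top@z [444.4 264.7] scene@z [451.5 265.4]
yellow [249.4 230. ] [ 9  9 61] [310.4 195.9] [ 8  7 40] X [473.6  43.9  77. ] gap 1.3 top@z [472.8  44.1] scene@z [479.4  44.4]
blue [326.7 192.8] [10  9 69] [241.1 207.6] [ 7  6 37] X [ 583.  -193.9   56.8] gap 1.8 top@z [ 581.5 -192.3] scene@z [ 588.3 -192.3]
13.1 [-0.22560024  0.02833397 -0.24555766]
```

View pics/end.png

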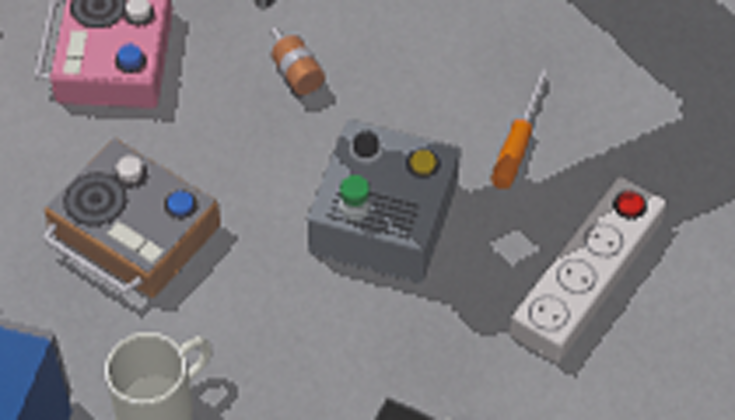

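The final crop shows the red (630,204), yellow (423,162) and blue (180,203) caps low, the white and black caps still raised, and nothing moved.

```bash
python3 -c "
from rig import ctrl
print(ctrl.finish_job())"
```

```text
the job is handed in; nothing more can be done
None
```

I pressed the red, yellow and blue keys fully down in that order, each with about 7–8 N, and handed the job in at about 13 s; the last pictures showed the black and white keys still up and no unit shifted.

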